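Wipe spilled stone chips off a stirrer plate into the waste tray

ROBOT

A 6-joint arm with a two-finger parallel gripper is mounted at the origin on the work surface. World frame = base frame: x ahead of the robot, y to its left, z up, the work surface at z = 0. Lengths are in m, angles in rad, forces in N, time in s.
With the tool pointing down it reaches from about 0.275 to 0.725 m from the base axis. Payload 15.9 kg.
Tool frame: the origin (TCP) lies midway between the tips of the shut fingers; the grasp point (between the pads) lies 19 mm behind it; z points along the fingers, y is the line along which they close (so a half turn about z gives the same grasp; the last joint's range is limited). The gripper opens to 85 mm and grips with 20 to 120 N. Pads are 22 mm wide; open, the fingers measure 114 mm over their backs; the gripper's body (76 mm by 85 mm) begins 54 mm behind the grasp point. The pads swing forward as they close: fully open they stand 13 mm farther back than shut.
Start: joints at [1.197, 0.213, -0.034, 1.323, 0, 1.571], TCP at [0.183, 0.465, 0.231] pointing down, gripper open.
Joint ranges: [-2.98, 2.98], [-0.74, 1.72], [-1.14, 1.35], [-2.1, 2.04], [-1.57, 1.44], [-3.14, 3.14]. Speed limits (rad/s): [1.89, 1.89, 2.39, 2.57, 3.14, 3.14].

INTERFACE

Orientations are given as a unit quaternion [w, x, y, z].
In Python, from workcell import bot, eyes, job_done gives the robot as it stands.
- The arm moves only by the shell command python3 -m crank 'ROWS' [FORCE]. ROWS is JSON, a list of rows, each a list of 7 numbers: the gripper's target within -1 to 1 (fully open at 1, half-way at 0, shut at -1), then the shift along the tool's x, y, z in m, then the turn, a rotation vector about the tool's x, y, z in degrees. A call has 1 to 20 rows; each row shifts and turns the commanded pose from where the row before left it, along the tool's axes as they then stand; what a row does not reach is not made up. A row lasts 1/12 s, in which the tool goes at most 41.7 mm and 7.16 degrees, less where a joint would pass 70% of its speed; a pose out of reach is approached as far as the arm can. A call with a gripper value outside its range is refused whole. The fingers move at their own pace and stop on an object; FORCE is the grip in N (left out, the last holds). Time passes only in rows, so rows that do not move let the fingers close. It gives the time, the measured TCP pose, the force, the opening and the grip force at its end, in the units of the state.
- bot.observe(): the state, without advancing time (a new reading comes with each control period).
- eyes.grab_frame(name): name is "scene" or "top"; returns a dict with "img" (480x640x3 uint8, red, green, blue), "range_z" (480x640 float32, m along the optical axis (not along the pixel's ray), 0 where there is no reading), "fx", "fy", "cx", "cy" (pixels), "dist_coeffs" ([k1, k2, p1, p2, k3] as OpenCV has them; the pictures are not rectified), "pose" (4x4, takes a point from camera to world coordinates). Camera axes: x right, y down, z forward; pixel columns grow to the right and rows downward; lengths in m; the calibration is good to about 2 mm. A picture is of the moment at which its call begins.
- job_done(): hands the job in; it is judged then, once.
The state is a dict: "time": time; "joint_pos": joint angles; "qvel": joint speeds; "effort": joint torques, N m; "tcp_pos": TCP position; "tool_rot": TCP orientation; "wrist_force": force on the tool from outside, world axes, zero at the start; "torque": the same for the moment, N m; "opening": opening from 0.0 (shut) to 1.0 (fully open); "finger_force": force on a finger pad.
Only numpy, scipy, OpenCV 4.12 (cv2) and the standard library are available. Lean on these libraries where they do the work, as an engineer would, in place of code of your own. Each camera call takes 0.05 s, during which the arm holds its last target. There are 200 camera calls.

TASK

Limestone chips lie spilled on the white top plate of the magnetic stirrer beside the pH meter: clear all five into the steel waste tray that stands against the stirrer's side, wiping them over the plate's edge with the scraper block and not with the fingers. The scraper lies on its side on its green mat, so first tip it onto its rubber sole and let go of it, then take it again by the orange grip and wipe with the sole down. Finish with the scraper standing on its sole on the mat again, and leave the other things on the bench where they are.

Things in the scene. Friction and masses are not known exactly. Their poses are not given: they have to be found in the camera images.
- stirrer: magnetic stirrer, fixed: pale housing 160 mm wide, blue sloping control nose at its front (-x, to x = -150 mm, lower than the plate), flat white top plate 190 x 190 x 11 mm without a rim, top 85 mm above the bench, edges at x, y = +-95 mm, overhanging the housing 15 mm left and right. Origin on the bench under the plate's centre; x to its back, y to its left, z up
- tray: open stainless waste tray, fixed, 220 (x) x 110 (y) x 50 mm high, walls 3 mm. Origin at the centre of its underside, axes parallel to the stirrer's. It stands against the stirrer's left or right side (origin at stirrer y = +138 or -138 mm), its long wall 12 mm in under the plate's edge, its rim 24 mm below the plate's underside
- balance: flat pocket balance, fixed, 190 (x) x 106 (y) x 39 mm high with a round steel pan; it stands against the side of the stirrer opposite to the tray. Origin at the centre of its underside
- mat: green rubber mat on the bench, fixed, 170 x 170 x 3 mm, origin at the centre of its underside (its top is 3 mm above the bench); to the robot's left or right
- scraper: scraper block, loose, 0.25 to 0.4 kg: base 50 (x) x 120 (y) x 18 mm (z; black rubber sole, aluminium back) with an orange grip centred on it. Origin at the centre of the sole's face, z from sole to grip. Starts on its side on the mat: y level, -x up, origin 25 mm above the mat, sole facing the robot (z within 35 degrees of world +x). Let go with its edge on the mat and the sole under 50 degrees from level, it drops onto its sole
- scraper_grip (a point): centre of the scraper's orange grip block, 34 (x) x 60 (y) x 34 mm (z), 35 mm from the sole's face (the grip spans 18 to 52 mm). With the scraper on its side it can be pinched from above by its two ends, 60 mm apart (30 mm of base stands free beyond each end); with the scraper on its sole, across its 34 mm. Axes as the scraper's
- chip1: brown limestone chip, loose, about 24 x 20 x 14 mm, 11 g, irregular; origin at its centre. Starts on the stirrer's plate, its centre within 65 mm (x) and 40 mm (y) of the plate's centre
- chip2: brown limestone chip, loose, about 24 x 20 x 14 mm, 11 g, irregular; origin at its centre. Starts on the stirrer's plate, its centre within 65 mm (x) and 40 mm (y) of the plate's centre
- chip3: brown limestone chip, loose, about 24 x 20 x 14 mm, 11 g, irregular; origin at its centre. Starts on the stirrer's plate, its centre within 65 mm (x) and 40 mm (y) of the plate's centre
- chip4: brown limestone chip, loose, about 24 x 20 x 14 mm, 11 g, irregular; origin at its centre. Starts on the stirrer's plate, its centre within 65 mm (x) and 40 mm (y) of the plate's centre
- chip5: brown limestone chip, loose, about 24 x 20 x 14 mm, 11 g, irregular; origin at its centre. Starts on the stirrer's plate, its centre within 65 mm (x) and 40 mm (y) of the plate's centre
- beaker: small clear glass beaker, 52 mm across, 70 mm high, standing behind the stirrer; bystander, loose, leave it alone
- washbottle: white wash bottle with a blue cap and nozzle, 72 mm across, 180 mm high, standing behind the stirrer; bystander, loose, leave it alone
- jar: amber glass jar with a black cap, 48 mm across, 75 mm high; bystander, loose, leave it alone
- petri: clear closed petri dish, 92 mm across, 15 mm high; bystander, loose, leave it alone
- buffers: white rack of three buffer bottles with coloured caps, fixed, 72 x 170 mm, 118 mm high, on the side of the bench opposite to the mat; origin at the centre of its underside

How it is judged:
By the outcome, as a careful person would: the job done as asked, in the order asked, and still so for the second after the job is handed in, with the robot touching nothing.
It also fails if it takes over 67 s, if anything falls off the work surface, if the arm or the gripper's body presses on something with over 40 N, if the wrist force passes 120 N, or if a joint passes its speed limit or range.

## Working session

There is one attempt and no reset: what is moved stays moved. The work goes in short steps, Python scripts to look and compute and a shell command to move; the robot and the scene stay as the last step left them, time stands still between calls to the robot, and variables do not carry over. Pictures are saved under pics/ and viewed, at most 10 in all, crops included, and the job is handed in when it is done.

```bash
ls; mkdir -p pics; python3 - <<'E'
from workcell import bot,eyes
import cv2,numpy as np
print(bot.observe())
for n in("scene","top"):
    f=eyes.grab_frame(n); np.savez('/tmp/'+n,**f)
    cv2.imwrite(f'pics/{n}0.png',f['img'][:,:,::-1]); print(n,f['fx'],f['fy'],f['cx'],f['cy'],f['dist_coeffs'],np.round(f['pose'],4).tolist(),(f['range_z']>0).mean())
E
```

```text
pics
{'time': 0.0, 'joint_pos': array([ 1.19699178e+00,  2.13390639e-01, -3.50832391e-02,  1.32347351e+00,
       -6.36743362e-08,  1.57077038e+00]), 'qvel': array([ 7.98583680e-04,  6.85081024e-04, -1.05833906e-03, -6.72506205e-04,
        7.69241743e-05,  2.69146042e-05]), 'effort': array([ 6.17004880e-04, -6.86168289e+01,  4.87119806e+01,  1.77635910e-02,
       -3.16081650e-05, -4.12192674e-05]), 'tcp_pos': array([0.1824552 , 0.46515432, 0.23078934]), 'tool_rot': array([-1.06918566e-04,  1.85803234e-01,  9.82586804e-01, -5.65510468e-04]), 'wrist_force': array([-0.49626463, -0.69050838, -0.0564741 ]), 'torque': array([ 0.03018518,  0.01663887, -0.04348528]), 'finger_force': 0.0, 'opening': 0.9993568392518782}
scene 490.575952525814 490.575952525814 315.9718452292765 244.49569793229907 [-0.04782337  0.          0.          0.          0.        ] [[0.7348, 0.5363, -0.4152, 1.1192], [0.6782, -0.5809, 0.4501, -0.5568], [0.0002, -0.6124, -0.7905, 1.094], [0.0, 0.0, 0.0, 1.0]] 0.9959895833333333
top 582.1418164432566 582.1418164432566 324.5833985950585 248.69877964090122 [-0.09047893  0.          0.          0.          0.        ] [[0.0063, -0.973, 0.2309, 0.3731], [-1.0, -0.0053, 0.0053, -0.0002], [-0.0039, -0.2309, -0.973, 1.1996], [0.0, 0.0, 0.0, 1.0]] 0.9960416666666667
```

View pics/scene0.png

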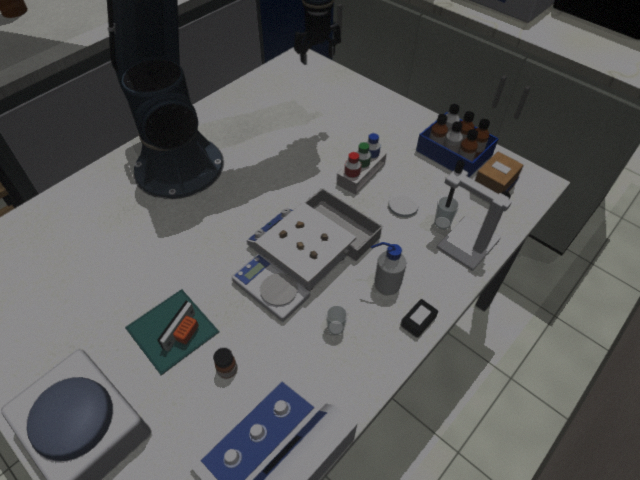

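View pics/top0.png

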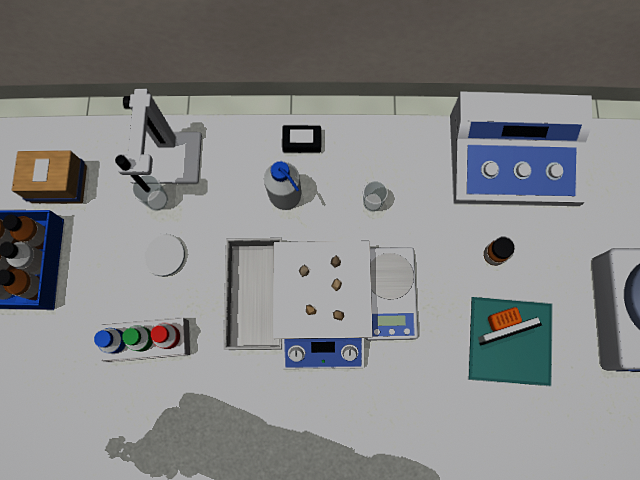

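The top view shows the tray on the left (+y) at about (250,293), the plate at (322,288) with five chips, and the balance on its right. The scraper is on the mat with its grip at (506,319), its base line running (480,340)-(540,320), and the sole facing the robot. Next I measure these.

```bash
cat > h.py <<'E'
import cv2,numpy as np
from workcell import bot,eyes
def grab(n,save=None,crop=None,k=1):
    f=eyes.grab_frame(n)
    if save:
        im=f['img'][:,:,::-1]
        if crop: a,b,c,d=crop; im=cv2.resize(im[b:d,a:c],None,fx=k,fy=k,interpolation=cv2.INTER_CUBIC)
        cv2.imwrite(save,im)
    return f
def ray(f,uv,z):
    uv=np.float64(uv).reshape(-1,1,2)
    K=np.array([[f['fx'],0,f['cx']],[0,f['fy'],f['cy']],[0,0,1.]])
    p=cv2.undistortPoints(uv,K,np.float64(f['dist_coeffs'])).reshape(-1,2)
    T=np.array(f['pose']);d=np.c_[p,np.ones(len(p))]@T[:3,:3].T;o=T[:3,3]
    return o+d*((z-o[2])/d[:,2])[:,None]
def blobs(m,amin):
    c,_=cv2.findContours(m.astype(np.uint8),cv2.RETR_EXTERNAL,cv2.CHAIN_APPROX_NONE)
    return [x for x in c if cv2.contourArea(x)>amin]
def rect(f,c,z):
    P=ray(f,c.reshape(-1,2),z)
    (cx,cy),(w,h),a=cv2.minAreaRect((P[:,:2]*1000).astype(np.float32))
    return np.round([cx,cy,w,h,a],1)
def hsv(f): return cv2.cvtColor(f['img'],cv2.COLOR_RGB2HSV)
E
python3 - <<'E'
from h import *
f=grab('top'); H=hsv(f);h,s,v=[H[:,:,i].astype(int) for i in range(3)]
yy,xx=np.mgrid[:480,:640]
for nm,m,z,a in(('mat',(h>70)&(h<95)&(s>80)&(xx>440),.003,500),('orange',(h<14)&(s>170)&(v>120)&(xx>470)&(xx<545)&(yy>290)&(yy<390),.045,60),
 ('base',(s<60)&(v>120)&(xx>474)&(xx<548)&(yy>302)&(yy<380),.053,60),('chip',(s>60)&(h<25)&(xx>278)&(xx<365)&(yy>245)&(yy<332),.092,20),('plate',(s<40)&(v>195)&(xx>240)&(xx<385)&(yy>225)&(yy<345),.085,2000)):
    for c in blobs(m,a): print(nm,c.reshape(-1,2).mean(0).round(),rect(f,c,z))
print(ray(f,[[274,241],[368,240],[371,336],[274,338]],.085).round(4))
print(ray(f,[[482,342],[541,322]],.053).round(4))
E
```

```text
mat [510. 341.] [ 465.  -377.5  169.9  168.8   85. ]
orange [506. 318.] [ 506.4 -357.8   30.6   58.    17.7]
base [511. 328.] [ 484.9 -365.2   11.1  117.2   17.6]
chip [338. 315.] [ 5.062e+02 -2.060e+01  1.530e+01  1.910e+01  3.000e-01]
chip [310. 310.] [516.5  32.   17.3  17.2   0.8]
chip [336. 284.] [565.8 -17.1  18.3  17.5  36.8]
chip [304. 271.] [592.3  46.4  18.6  16.5  27.4]
chip [335. 261.] [610.5 -15.5  16.8  16.7  44.6]
[[ 0.6527  0.1059  0.085 ]
 [ 0.6557 -0.0798  0.085 ]
 [ 0.4672 -0.0836  0.085 ]
 [ 0.4623  0.1011  0.085 ]]
[[ 0.4584 -0.3045  0.053 ]
 [ 0.4976 -0.4257  0.053 ]]
```

```bash
python3 - <<'E'
import cv2,numpy as np
a=cv2.imread('pics/top0.png')
cv2.imwrite('pics/c0.png',np.hstack([cv2.resize(a[225:375,220:420],(600,450),interpolation=2)[:, :], ]) )
cv2.imwrite('pics/c1.png',cv2.resize(a[290:390,460:560],(600,600),interpolation=2))
E
```

```text
(no output)
```

View pics/c1.png

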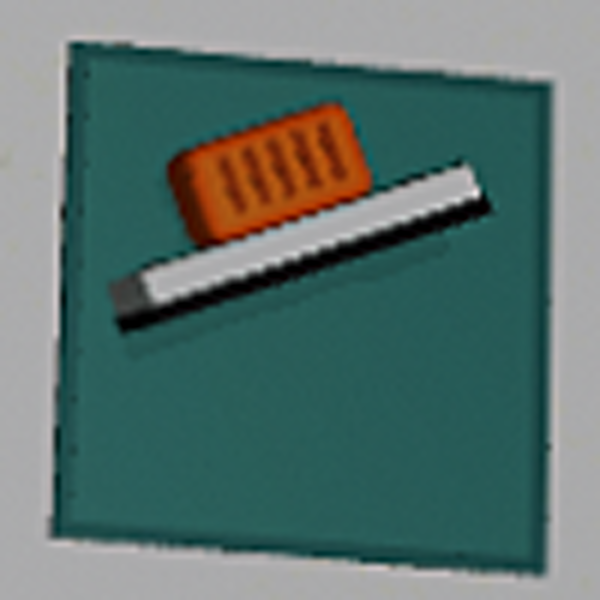

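The crop shows the scraper on its side, with the orange grip away from the robot and the black sole towards it, its y axis tilted about 17.6°. First move: over the grip at a safe height, then turn.

```bash
cat >> h.py <<'E'
from scipy.spatial.transform import Rotation as R
def rot(): q=bot.observe()['tool_rot']; return R.from_quat([q[1],q[2],q[3],q[0]])
def go(x,y,z):
    o=bot.observe(); d=rot().inv().apply(np.array([x,y,z])-o['tcp_pos'])
    M=rot().as_matrix()
    print('shift mm',(d*1000).round(1),'tool-y az',np.degrees(np.arctan2(M[1,1],M[0,1])).round(2),'z',M[:,2].round(3),'x',M[:,0].round(3)); return d
E
python3 -c "
from h import *
go(.507,-.358,.16)"
```

```text
shift mm [-602.7 -647.9   71.5] tool-y az 68.58 z [-0.    -0.001 -1.   ] x [-0.931  0.365 -0.   ]
```

```bash
python3 -m crank '[[1,-0.02,-0.0216,0.0024,0,0,0],[1,-0.02,-0.0216,0.0024,0,0,0],[1,-0.02,-0.0216,0.0024,0,0,0],[1,-0.02,-0.0216,0.0024,0,0,0],[1,-0.02,-0.0216,0.0024,0,0,0],[1,-0.02,-0.0216,0.0024,0,0,0],[1,-0.02,-0.0216,0.0024,0,0,0],[1,-0.02,-0.0216,0.0024,0,0,0],[1,-0.02,-0.0216,0.0024,0,0,0],[1,-0.02,-0.0216,0.0024,0,0,0],[1,-0.02,-0.0216,0.0024,0,0,0],[1,-0.02,-0.0216,0.0024,0,0,0],[1,-0.02,-0.0216,0.0024,0,0,0],[1,-0.02,-0.0216,0.0024,0,0,0],[1,-0.02,-0.0216,0.0024,0,0,0],[1,-0.02,-0.0216,0.0024,0,0,0],[1,-0.02,-0.0216,0.0024,0,0,0],[1,-0.02,-0.0216,0.0024,0,0,0],[1,-0.02,-0.0216,0.0024,0,0,0],[1,-0.02,-0.0216,0.0024,0,0,0]]' 60
python3 -m crank '[[1,-0.02,-0.0216,0.0024,0,0,0],[1,-0.02,-0.0216,0.0024,0,0,0],[1,-0.02,-0.0216,0.0024,0,0,0],[1,-0.02,-0.0216,0.0024,0,0,0],[1,-0.02,-0.0216,0.0024,0,0,0],[1,-0.02,-0.0216,0.0024,0,0,0],[1,-0.02,-0.0216,0.0024,0,0,0],[1,-0.02,-0.0216,0.0024,0,0,0],[1,-0.02,-0.0216,0.0024,0,0,0],[1,-0.02,-0.0216,0.0024,0,0,0]]'
python3 -m crank '[[1,0,0,0,0,0,7.05],[1,0,0,0,0,0,7.05],[1,0,0,0,0,0,7.05],[1,0,0,0,0,0,7.05],[1,0,0,0,0,0,7.05],[1,0,0,0,0,0,7.05],[1,0,0,0,0,0,7.05],[1,0,0,0,0,0,7.05],[1,0,0,0,0,0,7.05],[1,0,0,0,0,0,7.05],[1,0,0,0,0,0,7.05],[1,0,0,0,0,0,7.05],[1,0,0,0,0,0,7.05],[1,0,0,0,0,0,7.05],[1,0,0,0,0,0,7.05],[1,0,0,0,0,0,7.05],[1,0,0,0,0,0,7.05],[1,0,0,0,0,0,7.05],[1,0,0,0,0,0,7.05],[1,0,0,0,0,0,7.05]]'
python3 -c "
from h import *
go(.507,-.358,.012);print(bot.observe()['joint_pos'].round(2))"
```

```text
time: 1.82
tcp_pos: [0.3973, -0.0844, 0.1831]
tool_rot: [-0.0, 0.186, 0.983, 0.0]
wrist_force: [0.7, 1.0, -0.5]
opening: 1.003
finger_force: 0.0
time: 2.65
tcp_pos: [0.5047, -0.3582, 0.1588]
tool_rot: [-0.0, 0.186, 0.983, 0.0]
wrist_force: [0.8, 0.5, 1.0]
opening: 1.0
finger_force: 0.0
time: 4.32
tcp_pos: [0.5044, -0.3568, 0.159]
tool_rot: [-0.0, 0.989, 0.15, -0.0]
wrist_force: [0.4, -0.3, 0.4]
opening: 1.002
finger_force: 0.0
shift mm [  2.2   2.  147. ] tool-y az -72.77 z [-0.001  0.    -1.   ] x [ 0.955  0.296 -0.   ]
[-0.62  0.48  0.16  1.25 -0.    2.23]
```

```bash
python3 -m crank '[[1,0.0022,0.001,0.02,0,0,0],[1,0,0,0.025,0,0,0],[1,0,0,0.025,0,0,0],[1,0,0,0.025,0,0,0],[1,0,0,0.02,0,0,0],[1,0,0,0.015,0,0,0],[1,0,0,0.01,0,0,0],[1,0,0,0.008,0,0,0],[1,0,0,0,0,0,0]]' 60
python3 -m crank '[[-1,0,0,0,0,0,0],[-1,0,0,0,0,0,0],[-1,0,0,0,0,0,0],[-1,0,0,0,0,0,0],[-1,0,0,0,0,0,0],[-1,0,0,0,0,0,0],[-1,0,0,0,0,0,0]]' 60
```

```text
time: 5.07
tcp_pos: [0.5063, -0.3568, 0.01]
tool_rot: [-0.001, 0.988, 0.153, -0.001]
wrist_force: [-0.8, -0.1, -0.9]
opening: 0.998
finger_force: 0.0
time: 5.65
tcp_pos: [0.5075, -0.3576, 0.0126]
tool_rot: [0.001, 0.988, 0.153, 0.001]
wrist_force: [-1.2, 0.6, 6.0]
opening: 0.688
finger_force: 63.4
```

```bash
python3 -m crank '[[-1,0,0,-0.01,0,0,0],[-1,0,0,-0.02,0,0,0],[-1,0,0,-0.02,0,0,0],[-1,0,0,0,0,6,0],[-1,0,0,0,0,6,0],[-1,0,0,0,0,6,0],[-1,0,0,0,0,6,0],[-1,0,0,0,0,6,0],[-1,0,0,0,0,6,0],[-1,0,0,0,0,6,0],[-1,0,0,0,0,6,0],[-1,0,0,0,0,6,0],[-1,0,0,0,0,6,0],[-1,0,0,0,0,0,0],[-1,0,0,0,0,0,0]]' 80
python3 -c "
from h import *
for n in('scene','top'): grab(n,'pics/%s1.png'%n)
a=cv2.imread('pics/scene1.png')[240:440,60:310];b=cv2.imread('pics/top1.png')[270:420,440:600]
cv2.imwrite('pics/m1.png',np.hstack([cv2.resize(a,(400,400)),cv2.resize(b,(400,400))]))
go(.507,-.358,.04);print(bot.observe()['joint_pos'].round(2),bot.observe()['wrist_force'])"
```

```text
time: 6.9
tcp_pos: [0.5061, -0.3575, 0.0602]
tool_rot: [-0.077, 0.857, 0.131, 0.493]
wrist_force: [-0.7, -0.0, -3.2]
opening: 0.687
finger_force: 87.6
shift mm [-19.3  -0.1  10.7] tool-y az -72.41 z [ 0.824  0.261 -0.502] x [0.479 0.153 0.865]
[-1.06  0.48 -0.63  0.12  1.01  1.96] [ 9.17738679e-01  1.16696152e-03 -2.94325033e+00]
```

View pics/m1.png

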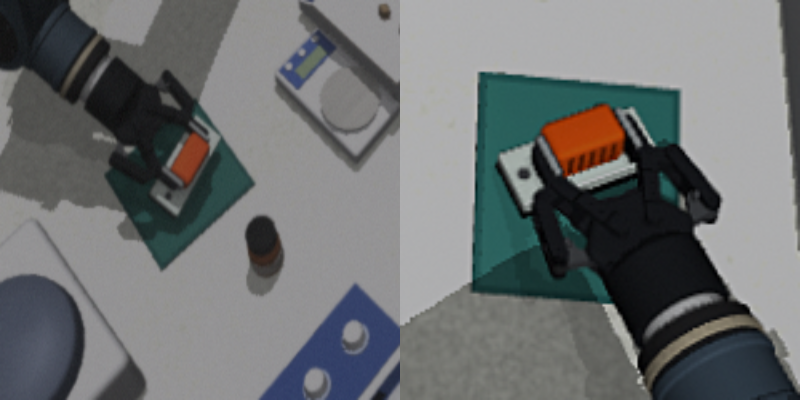

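The picture shows the scraper held and tilted sole-down, clear of the mat. Next: lower it until the edge touches.

```bash
python3 -m crank '[[-1,-0.006,0,0.0035,0,0,0],[-1,-0.006,0,0.0035,0,0,0],[-1,-0.004,0,0.0023,0,0,0],[-1,0,0,0,0,0,0]]'
python3 -m crank '[[-1,-0.002,0,0.0012,0,0,0],[-1,-0.001,0,0.0006,0,0,0],[-1,0,0,0,0,0,0]]'
```

```text
time: 7.33
tcp_pos: [0.507, -0.3565, 0.0416]
tool_rot: [-0.077, 0.856, 0.132, 0.494]
wrist_force: [-0.3, 0.2, -3.9]
opening: 0.691
finger_force: 87.7
time: 7.58
tcp_pos: [0.5075, -0.357, 0.0406]
tool_rot: [-0.077, 0.855, 0.133, 0.495]
wrist_force: [-4.7, 5.3, 10.7]
opening: 0.688
finger_force: 89.2
```

Contact at about 14 N. Next I open, let it drop, back out along the tool axis, and turn the tool upright again.

```bash
python3 -m crank '[[1,0,0,0,0,0,0],[1,0,0,0,0,0,0],[1,0,0,0,0,0,0],[1,0,0,0,0,0,0],[1,0,0,0,0,0,0],[1,0,0,0,0,0,0],[1,0,0,0,0,0,0],[1,0.004,0,-0.01,0,0,0],[1,0.004,0,-0.02,0,0,0],[1,0.004,0,-0.025,0,0,0],[1,0.01,0,-0.025,0,0,0],[1,0.02,0,-0.025,0,0,0],[1,0.025,0,-0.01,0,0,0],[1,0.025,0,0,0,0,0],[1,0.025,0,0,0,0,0],[1,0.025,0,0,0,0,0]]'
python3 -m crank '[[1,0,0,0,0,-6,0],[1,0,0,0,0,-6,0],[1,0,0,0,0,-6,0],[1,0,0,0,0,-6,0],[1,0,0,0,0,-6,0],[1,0,0,0,0,-6,0],[1,0,0,0,0,-6,0],[1,0,0,0,0,-6,0],[1,0,0,0,0,-6,0],[1,0,0,0,0,-6,0],[1,0,0,0,0,0,0]]'
python3 - <<'E'
from h import *
f=grab('top','pics/top2.png'); H=hsv(f);h,s,v=[H[:,:,i].astype(int) for i in range(3)]
yy,xx=np.mgrid[:480,:640]; w=(xx>465)&(xx<555)&(yy>290)&(yy<390)
for nm,m,z in(('orange',(h<14)&(s>150)&(v>90)&w,.055),('base',(s<60)&(v>110)&w,.021)):
    for c in blobs(m,30): print(nm,c.reshape(-1,2).mean(0).round(),rect(f,c,z))
a=cv2.imread('pics/top2.png')[270:420,440:600]
b=grab('scene','pics/scene2.png')
cv2.imwrite('pics/m2.png',np.hstack([cv2.resize(a,(400,400)),cv2.resize(cv2.imread('pics/scene2.png')[240:440,60:310],(400,400))]))
go(.48,-.365,.1)
E
```

```text
time: 8.92
tcp_pos: [0.4801, -0.3658, 0.221]
tool_rot: [-0.076, 0.856, 0.132, 0.494]
wrist_force: [-0.5, -0.1, -0.5]
opening: 0.998
finger_force: 0.0
time: 9.83
tcp_pos: [0.4816, -0.3645, 0.2188]
tool_rot: [-0.0, 0.988, 0.155, -0.003]
wrist_force: [2.5, -1.6, -0.6]
opening: 1.0
finger_force: 0.0
orange [512. 336.] [ 474.7 -366.3   32.5   57.8   17.5]
base [553. 346.] [ 451.3 -459.1    4.2   71.1   85.8]
base [506. 339.] [ 474.8 -367.7   48.4  117.9   17.9]
base [488. 326.] [ 466.6 -372.1  183.1  205.    87.7]
shift mm [ -0.8  -0.3 118.9] tool-y az -72.32 z [ 0.001  0.001 -1.   ] x [0.953 0.304 0.001]
```

View pics/m2.png

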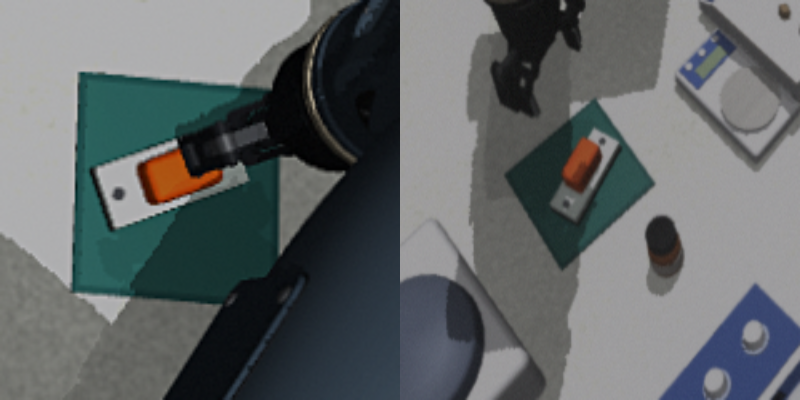

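The scraper stands on its sole at about (0.475, −0.367) with x axis at 17.7°. Next I re-grasp it from above across the 34 mm: turn −90° about tool z, then go to the spot.

```bash
python3 -m crank '[[1,0,0,0,0,0,-6],[1,0,0,0,0,0,-6],[1,0,0,0,0,0,-6],[1,0,0,0,0,0,-6],[1,0,0,0,0,0,-6],[1,0,0,0,0,0,-6],[1,0,0,0,0,0,-6],[1,0,0,0,0,0,-6],[1,0,0,0,0,0,-6],[1,0,0,0,0,0,-6],[1,0,0,0,0,0,-6],[1,0,0,0,0,0,-6],[1,0,0,0,0,0,-6],[1,0,0,0,0,0,-6],[1,0,0,0,0,0,-6],[1,0,0,0,0,0,0]]'
python3 -c "
from h import *
go(.4748,-.3668,.023)"
```

```text
time: 11.27
tcp_pos: [0.4789, -0.3663, 0.2201]
tool_rot: [0.001, 0.589, 0.808, 0.001]
wrist_force: [-0.4, -0.4, 0.0]
opening: 1.003
finger_force: 0.0
shift mm [  0.8  -4.5 197.1] tool-y az 17.8 z [ 0.002  0.001 -1.   ] x [-0.306  0.952 -0.   ]
```

```bash
python3 -m crank '[[1,0.0008,-0.0045,0.03,0,0,0],[1,0,0,0.035,0,0,0],[1,0,0,0.035,0,0,0],[1,0,0,0.035,0,0,0],[1,0,0,0.025,0,0,0],[1,0,0,0.018,0,0,0],[1,0,0,0.012,0,0,0],[1,0,0,0.007,0,0,0],[1,0,0,0,0,0,0],[-1,0,0,0,0,0,0],[-1,0,0,0,0,0,0],[-1,0,0,0,0,0,0],[-1,0,0,0,0,0,0],[-1,0,0,0,0,0,0],[-1,0,0,0,0,0,0],[-1,0,0,0,0,0,0],[-1,0,0,0,0,0,0]]' 80
python3 -c "
from h import *
go(.4748,-.3668,.023)"
```

```text
time: 12.68
tcp_pos: [0.4757, -0.3668, 0.0238]
tool_rot: [0.001, 0.591, 0.807, -0.0]
wrist_force: [-2.2, 0.6, 8.3]
opening: 0.387
finger_force: 81.1
shift mm [ 0.3 -0.8  0.8] tool-y az 17.57 z [ 0.001 -0.001 -1.   ] x [-0.302  0.953 -0.001]
```

```bash
python3 -m crank '[[-1,0,0,-0.015,0,0,0],[-1,0,0,-0.03,0,0,0],[-1,0,0,-0.035,0,0,0],[-1,0,0,-0.035,0,0,0],[-1,0,0,-0.025,0,0,0],[-1,0,0,-0.015,0,0,0],[-1,0,0,0,0,0,-6.7],[-1,0,0,0,0,0,-6.7],[-1,0,0,0,0,0,-6.7],[-1,0,0,0,0,0,-6.7],[-1,0,0,0,0,0,-6.7],[-1,0,0,0,0,0,-6.7],[-1,0,0,0,0,0,-6.7],[-1,0,0,0,0,0,-6.7],[-1,0,0,0,0,0,-6.7],[-1,0,0,0,0,0,-6.7],[-1,0,0,0,0,0,-6.7],[-1,0,0,0,0,0,0]]'
python3 -c "
from h import *
go(.607,-.072,.13);print(bot.observe()['joint_pos'].round(2))"
```

```text
time: 14.18
tcp_pos: [0.4752, -0.3662, 0.1778]
tool_rot: [-0.0, -0.014, 1.0, 0.0]
wrist_force: [1.1, 0.7, -4.0]
opening: 0.387
finger_force: 80.1
shift mm [-140.1  290.4   47.8] tool-y az 91.62 z [-0.  0. -1.] x [-1.    -0.028  0.   ]
[-0.66  0.43  0.14  1.28  0.   -0.68]
```

```bash
python3 -m crank '[[-1,-0.0117,0.0242,0,0,0,0],[-1,-0.0117,0.0242,0,0,0,0],[-1,-0.0117,0.0242,0,0,0,0],[-1,-0.0117,0.0242,0,0,0,0],[-1,-0.0117,0.0242,0,0,0,0],[-1,-0.0117,0.0242,0,0,0,0],[-1,-0.0117,0.0242,0,0,0,0],[-1,-0.0117,0.0242,0,0,0,0],[-1,-0.0117,0.0242,0,0,0,0],[-1,-0.0117,0.0242,0,0,0,0],[-1,-0.0117,0.0242,0,0,0,0],[-1,-0.0117,0.0242,0,0,0,0],[-1,0,0,0.024,0,0,0],[-1,0,0,0.024,0,0,0],[-1,0,0,0,0,0,0]]'
python3 - <<'E'
from h import *
f=grab('top','pics/t3.png',(220,180,440,345),3.6); g=grab('scene','pics/s3.png',(220,180,400,315),4.4); go(.607,-.072,.108)
E
```

```text
time: 15.43
tcp_pos: [0.6069, -0.072, 0.1255]
tool_rot: [-0.003, -0.01, 1.0, 0.0]
wrist_force: [-2.0, 0.1, -5.5]
opening: 0.387
finger_force: 80.3
shift mm [ 1.4  0.9 21.8] tool-y az 91.13 z [-0.002  0.    -1.   ] x [-1.    -0.02   0.002]
```

View pics/s3.png

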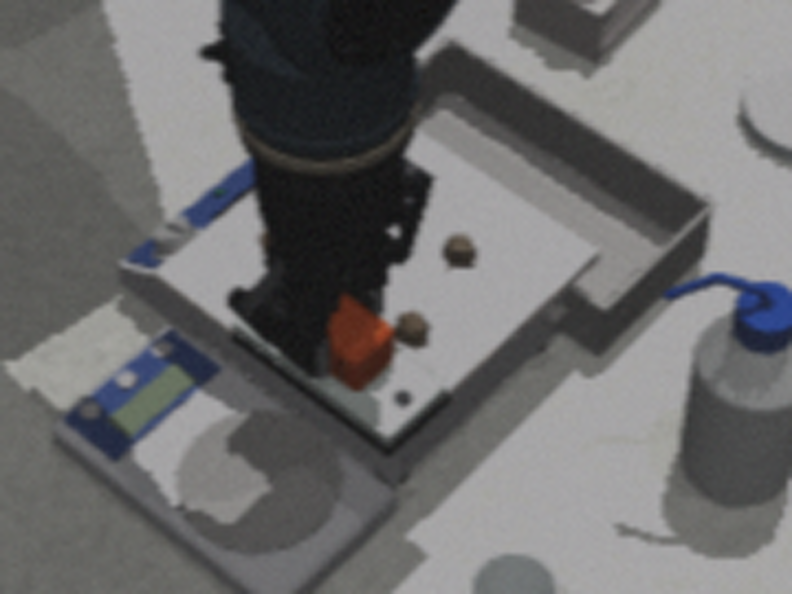

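The scraper hovers sole-down over the right rear corner of the plate. The chip at crop (412,328) is beyond it, clear. Next: lower to contact.

```bash
python3 -m crank '[[-1,0,0,0.009,0,0,0],[-1,0,0,0.007,0,0,0],[-1,0,0,0.002,0,0,0],[-1,0,0,0,0,0,0]]'
python3 -m crank '[[-1,0,0,0.001,0,0,0],[-1,0,0,0.001,0,0,0],[-1,0,0,0,0,0,0]]'
```

```text
time: 15.87
tcp_pos: [0.6088, -0.0731, 0.1115]
tool_rot: [-0.0, -0.011, 1.0, 0.0]
wrist_force: [-0.4, -0.6, -3.5]
opening: 0.385
finger_force: 80.5
time: 16.12
tcp_pos: [0.6092, -0.073, 0.1099]
tool_rot: [0.0, -0.011, 1.0, -0.0]
wrist_force: [-0.0, 0.1, -3.6]
opening: 0.39
finger_force: 80.5
```

```bash
python3 -m crank '[[-1,0,0,0.0015,0,0,0],[-1,0,0,0.0015,0,0,0],[-1,0,0,0,0,0,0]]'
python3 -m crank '[[-1,0,0,0.001,0,0,0],[-1,0,0,0,0,0,0]]'
```

```text
time: 16.37
tcp_pos: [0.609, -0.0729, 0.1065]
tool_rot: [-0.0, -0.011, 1.0, 0.0]
wrist_force: [-0.1, -0.2, -4.0]
opening: 0.388
finger_force: 80.5
time: 16.53
tcp_pos: [0.6091, -0.0729, 0.1059]
tool_rot: [0.0, -0.011, 1.0, -0.0]
wrist_force: [-0.4, 0.0, -3.2]
opening: 0.388
finger_force: 80.7
```

```bash
python3 -m crank '[[-1,0,0,0.0008,0,0,0],[-1,0,0,0,0,0,0]]'
python3 -m crank '[[-1,0,0,0.0005,0,0,0],[-1,0,0,0,0,0,0]]'
```

```text
time: 16.7
tcp_pos: [0.6092, -0.0729, 0.1058]
tool_rot: [0.0, -0.011, 1.0, -0.0]
wrist_force: [-5.6, 0.4, 8.0]
opening: 0.386
finger_force: 82.1
time: 16.87
tcp_pos: [0.6092, -0.0729, 0.1057]
tool_rot: [0.001, -0.011, 1.0, -0.0]
wrist_force: [-8.0, 0.9, 15.8]
opening: 0.387
finger_force: 83.2
```

```bash
python3 -m crank '[[-1,0,0.006,0,0,0,0],[-1,0,0.01,0,0,0,0],[-1,0,0.01,0,0,0,0],[-1,0,0.01,0,0,0,0],[-1,0,0.01,0,0,0,0],[-1,0,0.01,0,0,0,0],[-1,0,0.01,0,0,0,0],[-1,0,0.01,0,0,0,0],[-1,0,0.01,0,0,0,0]]'
python3 -m crank '[[-1,0,0.01,0,0,0,0],[-1,0,0.01,0,0,0,0],[-1,0,0.01,0,0,0,0],[-1,0,0.01,0,0,0,0],[-1,0,0.01,0,0,0,0],[-1,0,0.01,0,0,0,0],[-1,0,0.01,0,0,0,0],[-1,0,0.008,0,0,0,0],[-1,0,0,0,0,0,0],[-1,0,0,0,0,0,0]]'
python3 -c "
from h import *
f=grab('top','pics/t4.png',(220,180,440,345),3.6);go(.607,.091,.106)"
```

```text
time: 17.62
tcp_pos: [0.6083, 0.0125, 0.1058]
tool_rot: [0.001, -0.011, 1.0, -0.001]
wrist_force: [0.8, -8.3, 10.3]
opening: 0.387
finger_force: 82.3
time: 18.45
tcp_pos: [0.6064, 0.092, 0.1058]
tool_rot: [0.001, -0.012, 1.0, 0.001]
wrist_force: [0.3, 4.0, 8.9]
opening: 0.39
finger_force: 82.3
shift mm [-0.5 -0.9 -0.2] tool-y az 91.32 z [ 0.003  0.001 -1.   ] x [-1.    -0.023 -0.003]
```

View pics/t4.png

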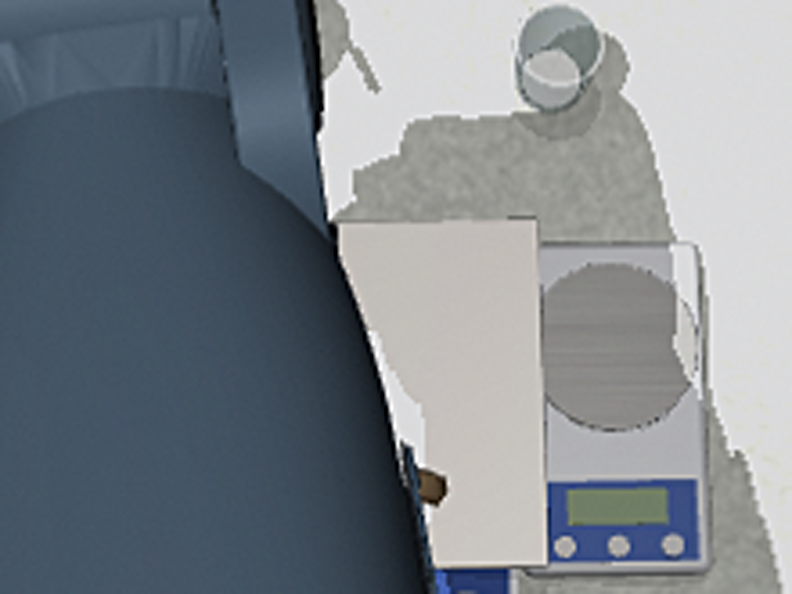

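The arm hides the left side; one front chip shows at crop (432,487). Next: lift and go back to the right for the front lane.

```bash
python3 -m crank '[[-1,0,0,-0.02,0,0,0],[-1,0,0,-0.025,0,0,0],[-1,0.01,-0.02,-0.005,0,0,0],[-1,0.012,-0.024,0,0,0,0],[-1,0.012,-0.024,0,0,0,0],[-1,0.012,-0.024,0,0,0,0],[-1,0.012,-0.024,0,0,0,0],[-1,0.012,-0.024,0,0,0,0],[-1,0.01,-0.02,0,0,0,0],[-1,0,0,0,0,0,0]]'
python3 - <<'E'
from h import *
f=grab('top','pics/t5.png',(220,180,440,345),1.8); g=grab('scene','pics/s5.png',(220,180,400,315),2.2); go(.528,-.072,.110)
a,b=cv2.imread('pics/t5.png'),cv2.imread('pics/s5.png');cv2.imwrite('pics/m5.png',np.hstack([a,b[:297,:]]))
E
```

```text
time: 19.33
tcp_pos: [0.5275, -0.0737, 0.1547]
tool_rot: [-0.0, -0.01, 1.0, -0.001]
wrist_force: [-0.3, -0.0, -3.0]
opening: 0.39
finger_force: 80.7
shift mm [ 0.9 -0.7 44.7] tool-y az 91.19 z [ 0.  0. -1.] x [-1.    -0.021 -0.   ]
```

View pics/m5.png

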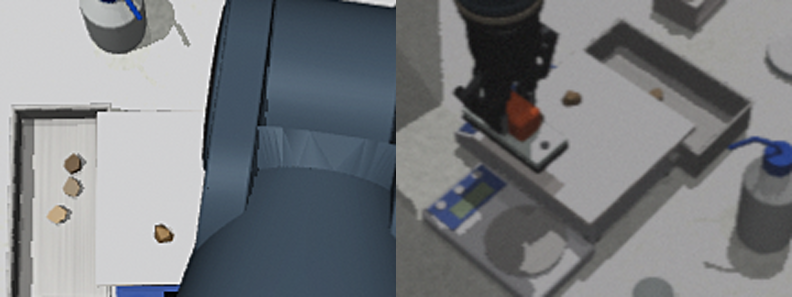

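Three chips are in the tray (left crop, (73,163), (72,187), (58,214)), and the front chips are still in place. Next: lower and wipe the front lane.

```bash
python3 -m crank '[[-1,0,0,0.02,0,0,0],[-1,0,0,0.018,0,0,0],[-1,0,0,0.008,0,0,0],[-1,0,0,0.001,0,0,0],[-1,0,0,0,0,0,0]]'
python3 -m crank '[[-1,0,0,0.001,0,0,0],[-1,0,0,0,0,0,0]]'
```

```text
time: 19.85
tcp_pos: [0.5291, -0.0701, 0.1074]
tool_rot: [-0.0, -0.012, 1.0, 0.0]
wrist_force: [0.3, 0.4, -3.1]
opening: 0.385
finger_force: 80.9
time: 20.02
tcp_pos: [0.5295, -0.0705, 0.1069]
tool_rot: [0.0, -0.011, 1.0, -0.0]
wrist_force: [0.4, -0.5, -3.7]
opening: 0.385
finger_force: 80.9
```

```bash
python3 -m crank '[[-1,0,0,0.001,0,0,0],[-1,0,0,0.0006,0,0,0],[-1,0,0,0,0,0,0]]'
```

```text
time: 20.27
tcp_pos: [0.5294, -0.0707, 0.1058]
tool_rot: [0.001, -0.011, 1.0, 0.0]
wrist_force: [-3.2, 0.6, 6.2]
opening: 0.385
finger_force: 82.2
```

```bash
python3 -m crank '[[-1,0,0.006,0.0003,0,0,0],[-1,0,0.01,0,0,0,0],[-1,0,0.01,0,0,0,0],[-1,0,0.01,0,0,0,0],[-1,0,0.01,0,0,0,0],[-1,0,0.01,0,0,0,0],[-1,0,0.01,0,0,0,0],[-1,0,0.01,0,0,0,0],[-1,0,0.01,0,0,0,0],[-1,0,0.01,0,0,0,0],[-1,0,0.01,0,0,0,0],[-1,0,0.01,0,0,0,0],[-1,0,0.01,0,0,0,0],[-1,0,0.01,0,0,0,0],[-1,0,0.01,0,0,0,0],[-1,0,0.01,0,0,0,0],[-1,0,0.006,0,0,0,0],[-1,0,0,0,0,0,0],[-1,0,0,0,0,0,0]]'
python3 -m crank '[[-1,0,0,-0.02,0,0,0],[-1,0,0,-0.025,0,0,0],[-1,0,0,-0.025,0,0,0],[-1,0,-0.02,0,0,0,0],[-1,0,-0.03,0,0,0,0],[-1,0,-0.03,0,0,0,0],[-1,0,-0.03,0,0,0,0],[-1,0,-0.03,0,0,0,0],[-1,0,-0.03,0,0,0,0],[-1,0,-0.03,0,0,0,0],[-1,0,-0.03,0,0,0,0],[-1,0,-0.03,0,0,0,0],[-1,0,0,0,0,0,0]]'
python3 - <<'E'
from h import *
f=grab('top','pics/t6.png',(220,180,440,345),1.8); g=grab('scene','pics/s6.png',(220,180,400,315),2.2); go(.4752,-.3662,.178)
a,b=cv2.imread('pics/t6.png'),cv2.imread('pics/s6.png');cv2.imwrite('pics/m6.png',np.hstack([a,b[:297,:]]))
E
```

```text
time: 21.85
tcp_pos: [0.5264, 0.0921, 0.1058]
tool_rot: [0.001, -0.011, 1.0, 0.001]
wrist_force: [-0.5, 4.5, 7.2]
opening: 0.386
finger_force: 82.2
time: 22.93
tcp_pos: [0.5311, -0.1732, 0.1746]
tool_rot: [0.0, -0.009, 1.0, -0.001]
wrist_force: [0.8, -0.8, -4.8]
opening: 0.386
finger_force: 81.0
shift mm [  59.9 -195.3   -3.5] tool-y az 91.17 z [ 0.  0. -1.] x [-1.   -0.02 -0.  ]
```

View pics/m6.png

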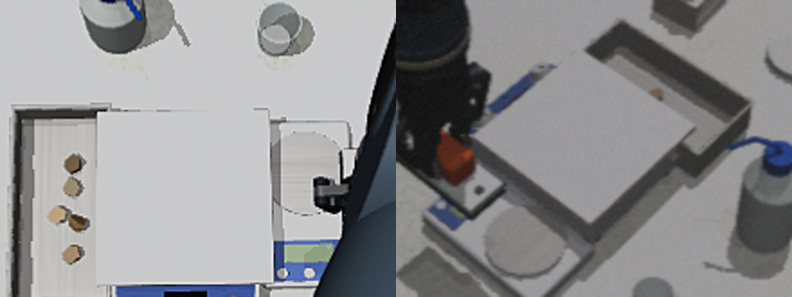

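All five chips are in the tray and the plate is clear. Next: carry the scraper back to the mat.

```bash
python3 -m crank '[[-1,0.0066,-0.0204,0,0,0,0],[-1,0.0066,-0.0204,0,0,0,0],[-1,0.0066,-0.0204,0,0,0,0],[-1,0.0066,-0.0204,0,0,0,0],[-1,0.0066,-0.0204,0,0,0,0],[-1,0.0066,-0.0204,0,0,0,0],[-1,0.0066,-0.0204,0,0,0,0],[-1,0.0066,-0.0204,0,0,0,0],[-1,0.0066,-0.0204,0,0,0,0],[-1,0.0066,-0.0204,0,0,0,0],[-1,0,0,0.03,0,0,0],[-1,0,0,0.035,0,0,0],[-1,0,0,0.035,0,0,0],[-1,0,0,0.025,0,0,0],[-1,0,0,0.013,0,0,0],[-1,0,0,0.006,0,0,0],[-1,0,0,0,0,0,0]]'
python3 -c "
from h import *
go(.468,-.375,.024)"
```

```text
time: 24.45
tcp_pos: [0.4696, -0.3729, 0.0296]
tool_rot: [-0.001, -0.012, 1.0, 0.001]
wrist_force: [0.2, -0.6, -3.2]
opening: 0.383
finger_force: 81.3
shift mm [ 1.7 -2.   5.6] tool-y az 91.34 z [-0.001  0.001 -1.   ] x [-1.    -0.023  0.001]
```

```bash
python3 -m crank '[[-1,0,0,0.003,0,0,0],[-1,0,0,0.0015,0,0,0],[-1,0,0,0.0008,0,0,0],[-1,0,0,0,0,0,0]]'
python3 -m crank '[[-1,0,0,0.0006,0,0,0],[-1,0,0,0,0,0,0]]'
```

```text
time: 24.78
tcp_pos: [0.4702, -0.3743, 0.0259]
tool_rot: [0.0, -0.011, 1.0, -0.0]
wrist_force: [0.7, 0.7, -3.6]
opening: 0.387
finger_force: 81.3
time: 24.95
tcp_pos: [0.4699, -0.3742, 0.025]
tool_rot: [0.0, -0.011, 1.0, -0.0]
wrist_force: [-0.2, 0.5, -3.8]
opening: 0.384
finger_force: 81.3
```

```bash
python3 -m crank '[[-1,0,0,0.0008,0,0,0],[-1,0,0,0.0006,0,0,0],[-1,0,0,0,0,0,0]]'
```

```text
time: 25.2
tcp_pos: [0.4699, -0.3742, 0.0238]
tool_rot: [0.0, -0.011, 1.0, -0.0]
wrist_force: [-3.2, 1.4, 5.0]
opening: 0.386
finger_force: 82.6
```

```bash
python3 -m crank '[[1,0,0,0,0,0,0],[1,0,0,0,0,0,0],[1,0,0,0,0,0,0],[1,0,0,0,0,0,0],[1,0,0,0,0,0,0],[1,0,0,0,0,0,0],[1,0,0,-0.01,0,0,0],[1,0,0,-0.025,0,0,0],[1,0,0,-0.03,0,0,0],[1,0,0,-0.03,0,0,0],[1,0,0,-0.03,0,0,0],[1,0,0,-0.03,0,0,0],[1,0.02,0.03,-0.02,0,0,0],[1,0.02,0.03,0,0,0,0],[1,0.02,0.03,0,0,0,0],[1,0.02,0.03,0,0,0,0],[1,0,0.03,0,0,0,0],[1,0,0.03,0,0,0,0],[1,0,0,0,0,0,0],[1,0,0,0,0,0,0]]'
python3 - <<'E'
from h import *
grab('top','pics/t7.png'); grab('scene','pics/s7.png')
a,b=cv2.imread('pics/t7.png'),cv2.imread('pics/s7.png')
cv2.imwrite('pics/m7.png',np.hstack([cv2.resize(a[90:400,60:600],(430,247*1)),cv2.resize(b[120:390,110:460],(320,247))]))
E
```

```text
time: 26.87
tcp_pos: [0.3859, -0.195, 0.1993]
tool_rot: [0.001, -0.012, 1.0, -0.0]
wrist_force: [-0.3, 0.3, 0.7]
opening: 0.999
finger_force: 0.0
```

View pics/m7.png

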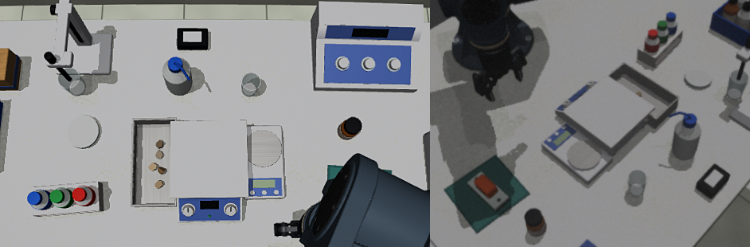

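The scraper stands on the mat, all five chips are in the tray, the bystanders haven't moved, and the arm is clear. I'm handing in.

```bash
python3 -c "
from workcell import job_done
print(job_done())"
```

```text
the job is handed in; nothing more can be done
None
```

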